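# Shim the rocking gauge stand

## Robot

A 6-joint arm with a two-finger parallel gripper is mounted at the origin on a cart in front of the work surface, level with it; the furniture and walls round the work are solid. World frame = base frame: x ahead of the robot, y to its left, z up, the work surface at z = 0. Lengths are in mm, angles in rad, forces in N, time in s.
With the tool pointing down it reaches from about 350 to 775 mm from the base axis. Payload 7.3 kg.
Tool frame: the origin (TCP) lies on the centre line of the jaws, within the pads' length; the fingertips stand 17 mm ahead of it and the grasp point (between the pads) lies 2 mm behind it; z points along the fingers, y is the line along which they close (so a half turn about z gives the same grasp; the last joint's range is limited). The gripper opens to 92 mm and grips with 3 to 60 N. Pads are 19 mm wide; open, the fingers measure 130 mm over their backs; the gripper's body (75 mm by 190 mm) begins 47 mm behind the grasp point.
Start: joints at [-1.305, 0.342, 1.524, -0, 1.275, -0.146], TCP at [210.159, -481.12, 243.741] pointing down, gripper open.
Joint ranges: [-2.53, 2.53], [-0.77, 2.02], [0.04, 2.7], [-1, 4.14], [0.28, 2.66], [-3.11, 3.11]. Speed limits (rad/s): [2.57, 2.57, 3.14, 3.14, 3.14, 3.14].

## Interface

Orientations are given as a rotation vector (axis times angle).
In Python, from rig import sensors, viewer, order gives the robot as it stands.
- The arm moves only by the shell command python3 -m inch 'ROWS' [FORCE]. ROWS is text: rows parted by semicolons, each of 7 numbers parted by spaces: the gripper's target within -1 to 1 (fully open at 1, half-way at 0, shut at -1), then the shift along the tool's x, y, z in m, then the turn, a rotation vector about the tool's x, y, z in degrees. In form: fingers tx ty tz rx ry rz; .... A call has 1 to 12 rows; each row is the pose to reach, as a shift and turn from the pose commanded when the call began, along the tool's axes at that moment; what a row does not reach only later rows make up. A row lasts 1/12 s, in which the tool goes at most 41.7 mm and 7.16 degrees, less where a joint would pass 70% of its speed; a pose out of reach is approached as far as the arm can. A call with a gripper value outside its range is refused whole. The fingers move at their own pace and stop on an object; FORCE is the grip in N (left out, the last holds). Time passes only in rows, so rows that repeat a pose let the fingers close. It gives the time, the measured TCP pose, the force, the opening and the grip force at its end, in the units of the state.
- sensors.read_state(): the state, without advancing time (a new reading comes with each control period).
- viewer.snapshot(name): name is "side" or "top"; returns (picture, depth): 400x640x3 uint8, blue, green, red; 400x640 float32, mm along the optical axis (not along the pixel's ray), 0 where there is no reading.
- viewer.get_calibration(name): a dict with "mtx" (3x3 intrinsics, pixels), "R" (3x3) and "t" (3): a world point X has camera coordinates R X + t. Camera axes: x right, y down, z forward; pixel columns grow to the right and rows downward; lengths in mm; the calibration is good to about 2 mm. A picture is of the moment at which its call begins. get_calibration takes no time and is no camera call.
- order.close_job(): hands the job in; it is judged then, once.
The state is a dict: "time_s": time; "qpos": joint angles; "joint_velocities": joint speeds; "tau": joint torques, N m; "ee_pos": TCP position; "tcp_rot": TCP orientation; "force": force on the tool from outside, world axes, zero at the start; "wrist_torque": the same for the moment, N m; "finger_gap": finger opening in mm; "grasp_force": force on a finger pad.
Only numpy, scipy, OpenCV 4.12 (cv2) and the standard library are available. Lean on these libraries where they do the work, as an engineer would, in place of code of your own. Each camera call takes 0.05 s, during which the arm holds its last target. There are 200 camera calls.

## Task

The dial-gauge stand rocks because its front-left foot hangs clear of the bench. Without gripping or lifting anything, push the loose grey wedge, thin end first, under that foot just until the foot rests on it and the stand is still level, then press down firmly on the round black cap above that foot for a second to prove that the rocking has stopped, and draw back. Leave the wedge there, do not shove the stand along the bench, and leave the other things alone.

Things in the scene. Friction and masses are not known exactly. Their poses are not given: they have to be found in the camera images.
- stand: Loose dial-gauge stand, 1.7 kg: grey plate 180 (x) x 150 (y) mm, underside 34 and top 48 mm above the bench; post and dial gauge (to 192 mm) on the half away from the short foot. Origin on the bench under its centre, x to the back, y left. Domed feet (radius 12) at x +-70, y +-55 mm, a black cap over each. Rests on three; the one at -70, +55 (front left) is 8 mm short.
- high_foot (a point): Lowest point of the short foot's dome (radius 12 mm), 8 mm above the bench while the stand is level. Axes as the stand's. About 3 N down on this corner tips the stand 0.09 rad until the foot meets the bench; as little lifts it.
- cap_top (a point): Centre of the top of the round black cap above the short foot (34 mm across, 56 mm above the bench), where the press test is made: about 10 N, held for a second, is right.
- wedge: Loose plain grey wedge, 84 (x) x 44 (y) mm, 60 g. Origin mid-underside; x points to the thin end. Ramp from 3 mm high at x +42 to 15 mm at x -30 (1 in 6), then a heel block 22 mm high, upright rear face at x -42. Starts before the short foot, aimed only roughly at it. Snug when the foot is at x +13 over it. Slides with under 1 N, needs 3 N or more once the foot bears on it and soon jams there; does not slip back.
- mouse: Bystander, to be left alone: computer mouse, 99x56x41 mm. Origin under its centre.
- tape: Bystander, to be left alone: roll of black tape lying flat, 80 mm across, 24 mm high. Origin under its centre.
- cup: Bystander, to be left alone: cast resin mould cup, 68 mm across, 40 mm high. Origin under its centre.
- knob: Bystander, to be left alone: black star-shaped knob, 35 mm across, 16 mm high. Origin under its centre.
- spool: Bystander, to be left alone: spool of solder standing on its flange, 55 mm across, 38 mm high. Origin under its centre.
- carton: Bystander, to be left alone: small card box, 90x68x58 mm. Origin under its centre.
- oil: Bystander, to be left alone: oil bottle with a thin spout, 42 mm across, 126 mm high. Origin under its centre.
Things that resemble listed ones, but are neither listed nor needed, are in the scene too. Several things have the shape of the wedge; the one meant has the colours described above.

How it is judged:
By the outcome, as a careful person would: the job done as asked, in the order asked, and still so for the second after the job is handed in, with the robot touching nothing.
It also fails if it takes over 67 s, if anything falls off the work surface, if the arm or the gripper's body presses on something with over 40 N, if the wrist force passes 120 N, or if a joint passes its speed limit or range.

## Working session

There is one attempt and no reset: what is moved stays moved. The work goes in short steps, Python scripts to look and compute and a shell command to move; the robot and the scene stay as the last step left them, time stands still between calls to the robot, and variables do not carry over. Pictures are saved under pics/ and viewed, at most 10 in all, crops included, and the job is handed in when it is done.

```bash
mkdir -p pics; ls
python3 - <<'E'
from rig import sensors, viewer
import cv2,numpy as np
s=sensors.read_state();print(s)
for n in("top","side"):
    p,d=viewer.snapshot(n);cv2.imwrite(f"pics/{n}0.png",p);np.save(f"pics/{n}0.npy",d)
    c=viewer.get_calibration(n);print(c)
E
```

```text
pics
{'time_s': 0.0, 'qpos': array([-1.30500470e+00,  3.42720184e-01,  1.52501313e+00, -1.77040760e-06,
        1.27536009e+00, -1.46015131e-01]), 'joint_velocities': array([-0.00064482, -0.00157876,  0.00066536, -0.00088606, -0.0003665 ,
       -0.00108846]), 'tau': array([ 1.27474144e-03, -4.31235838e+01, -2.44222194e+01,  7.17946119e-02,
        5.58925141e-02, -1.27024468e-04]), 'ee_pos': array([ 210.05431033, -480.74468683,  243.0476011 ]), 'tcp_rot': array([-3.07376532e+00, -6.41997986e-01,  1.43681182e-04]), 'force': array([-0.48733208, -0.48259892,  0.06781982]), 'wrist_torque': array([ 0.00755963,  0.00619232, -0.01430196]), 'grasp_force': 0.0, 'finger_gap': 92.02497886920304}
{'mtx': array([[398.04527031,   0.        , 324.16715028],
       [  0.        , 398.04527031, 197.67203949],
       [  0.        ,   0.        ,   1.        ]]), 'R': array([[-0.00227921, -0.99985184, -0.01706177],
       [-0.98478089,  0.0052093 , -0.1737224 ],
       [ 0.17378554,  0.01640616, -0.98464685]]), 't': array([ 108.00551841,  589.07318773, 1214.33381281])}
{'mtx': array([[497.98186324,   0.        , 318.88617754],
       [  0.        , 497.98186324, 197.46739806],
       [  0.        ,   0.        ,   1.        ]]), 'R': array([[-0.36738845, -0.93003145,  0.0081994 ],
       [-0.64615056,  0.24888673, -0.72148794],
       [ 0.66896575, -0.27036438, -0.69237845]]), 't': array([ 310.66731575,  404.18819884, 1698.4425786 ])}
```

View pics/top0.png

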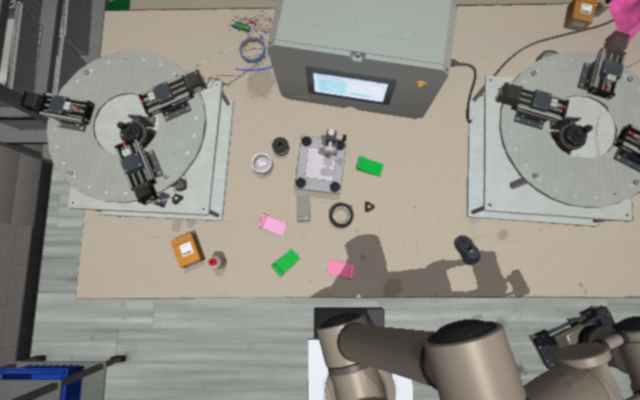

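View pics/side0.png

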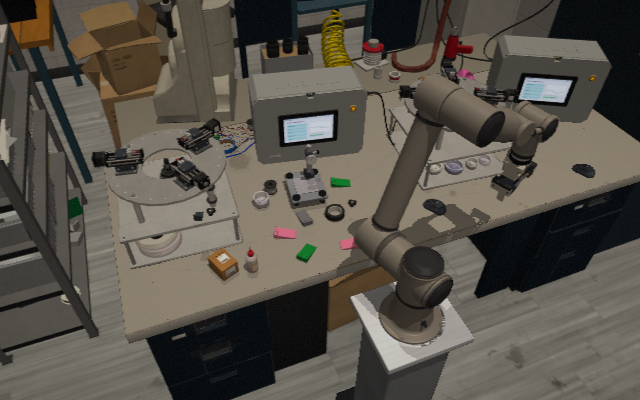

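The top view shows the stand at about (321,163), its front-left cap at (300,183), the grey wedge at (304,208), and the tape at (341,215). I'll enlarge this area.

```bash
cat > h.py <<'E'
import numpy as np,cv2
from rig import viewer,sensors
def pix2w(n,u,v,z):
    c=viewer.get_calibration(n);R=c["R"];o=-R.T@c["t"]
    r=R.T@np.linalg.inv(c["mtx"])@[u,v,1];return (o+r*(z-o[2])/r[2])
def w2pix(n,X):
    c=viewer.get_calibration(n);p=c["mtx"]@(c["R"]@np.array(X,float)+c["t"]);return p[:2]/p[2]
def crop(n,x0,y0,w,h,k,f):
    p,d=viewer.snapshot(n);cv2.imwrite(f,cv2.resize(p[y0:y0+h,x0:x0+w],None,fx=k,fy=k,interpolation=cv2.INTER_CUBIC));return p,d
E
python3 - <<'E'
from h import *
p,d=crop("top",265,120,100,110,7,"/tmp/a.png")
i=cv2.imread("/tmp/a.png");cv2.imwrite("pics/top1.png",i[:600] if 0 else cv2.resize(p[128:228,265:365],(600,600),interpolation=cv2.INTER_CUBIC))
c=viewer.get_calibration("top")
# height map
v,u=np.mgrid[128:228,265:365];z=d[128:228,265:365]
P=np.stack([(u-c["mtx"][0,2])*z/c["mtx"][0,0],(v-c["mtx"][1,2])*z/c["mtx"][0,0],z],-1)
W=(P-c["t"])@c["R"]
np.set_printoptions(linewidth=250)
print(W[62:98,28:52,2].round().astype(int))
E
```

```text
[[  -1    1   -1    0    0   -3   -3    1   -2   -1   -1    3    4    0    3   37   35   42   45   40   42   44   44   51]
 [  -6    2   -2    4    3   -2    1   -1   -1   -3   -3    0    1    0   -5    3   -3    3   -1    0    1    6    1    7]
 [  -1    0    0   -4   -3    1    0    2   -4    3   -3    0   -1    2    4   -3    1    4    0    1    0    0   -5    3]
 [  -1   -8    2    0    3   -1   -1    5   -3   -4   -2    3   -3   -1   -2    1   -2    2   -4    3   -5   -3    0    2]
 [  -1    1    4   -4   -1   -2   -3   -2    2    0    2    2    2   -1    1    0   -1    0   -2   -5   -1    3    0   -1]
 [  -1    1   -1   -2   -1   -1   -2    1 1300   -1    1    2   -1    2   -5    3    0    6   -4   -5    1   -2   -5   -2]
 [   0   -1   -3    0    4    2    3    5    7    1    2    6    5    0    2    5    8   -2   -4    1    0    2   -4    3]
 [  -1    1    1    1    5    2    6    3    3    1    1    4    6    1    4    7    2    2    1   -2   -1   -2   -4    0]
 [  -1   -4    2   -5    7    6    3    1    6    3    1    5    6    2    4    6    2    3    4    2    4   -3   -3
[... 2628 characters left out ...]
 18   18   16   17   20   19   14   19   14   11    9    0   -4    0    2    4   -3]
 [   1    2    1   -1   -1   -1   -3    2   -2   -2   -1   -4   -1   -4   -1   -2    1   -1   -1    1   -2   -3   -1    4]
 [   0   -2    3   -2   -6   -1    1    1   -1   -1   -3    0   -1    2    1   -2    0    3    2    5    2   -3    1    6]
 [  -3   -3    5   -4    1    4   -4   -2   -2   -3    2   -2    0   -3    0   -2   -3    0   -9   -3   -8   -1   -2   -5]
 [   0    2    1    0   -4   -7    1    2    1    0   -2   -2   -1    1    1    0   -5    3   -2   -1    0    0   -5    0]
 [   0    0    0   -2    0    5   -3    0    0   -1    2   -6   -4    0   -3    0    1    2    1    2    3   -2   -2   -1]]
```

View pics/top1.png

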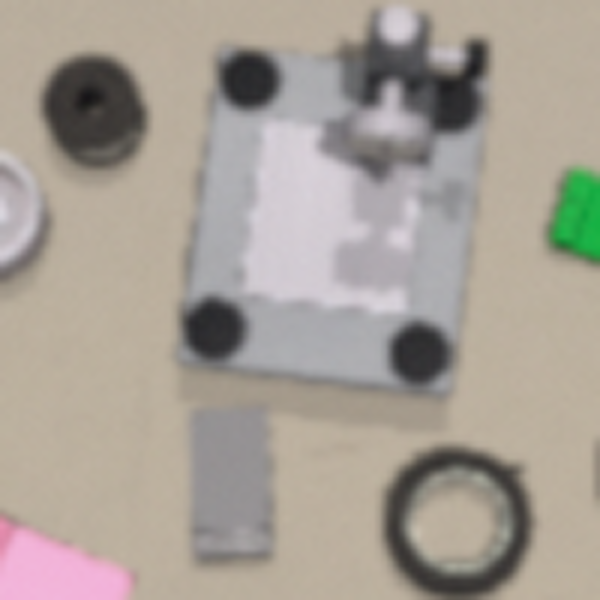

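The crop shows the caps at FL (214,328), FR (419,352) and BL (249,79). The wedge's thin edge runs (192,408)–(270,407), and its heel's rear edge runs (195,560)–(272,556). Scale is 6, origin (265,128).

Run:
```python
from h import *
f=lambda a,b,z:pix2w("top",265+(a+.5)/6-.5,128+(b+.5)/6-.5,z)
FL,FR,BL=[f(a,b,56)for a,b in((214,328),(419,352),(249,79))]
print("caps",FL,FR,BL,np.linalg.norm(FL-FR),np.linalg.norm(FL-BL))
print("yaw",np.degrees(np.arctan2(*(BL-FL)[[1,0]])), np.degrees(np.arctan2(-(FL-FR)[0],(FL-FR)[1])))
for a,b,z in((192,408,3),(270,407,3),(193,525,22),(271,527,22),(195,560,0),(272,556,0)):print(f(a,b,z).round(1))
# tape
print("tape",f(459,522,24)); 
s=sensors.read_state();from scipy.spatial.transform import Rotation as R
print(R.from_rotvec(s["tcp_rot"]).as_matrix().round(3))
```

```text
caps [639.3569409  182.12752174  56.        ] [625.66471487  72.95543377  56.        ] [777.51051325 164.22737893  56.        ] 110.02736861661026 139.30837974045033
yaw -7.382513565035201 -7.148638222053002
[605.7 198.1   3. ]
[606.1 154.9   3. ]
[538.1 195.2  22. ]
[536.8 153.1  22. ]
[521.6 195.9   0. ]
[523.7 153.7   0. ]
tape [538.77103196  51.75788877  24.        ]
[[ 0.916  0.4   -0.   ]
 [ 0.4   -0.916  0.001]
 [ 0.    -0.001 -1.   ]]
```

```bash
python3 -m inch '-1 .266 -.136 0 0 0 20; -1 .266 -.136 0 0 0 20; -1 .266 -.136 0 0 0 20; -1 .266 -.136 0 0 0 20; -1 .266 -.136 0 0 0 20; -1 .266 -.136 0 0 0 20; -1 .266 -.136 0 0 0 20; -1 .266 -.136 0 0 0 20; -1 .266 -.136 0 0 0 20' 20
python3 - <<'E'
from h import *
from scipy.spatial.transform import Rotation as R
s=sensors.read_state();M=R.from_rotvec(s["tcp_rot"]).as_matrix();print(s["time_s"],M.round(3),np.degrees(np.arctan2(M[1,0],M[0,0])))
for T in((478,172,120),(478,172,23)):print(M.T@(np.array(T)-s["ee_pos"]))
E
```

```text
time_s: 0.9
ee_pos: [401.1, -247.2, 243.6]
tcp_rot: [-3.139, -0.106, -0.0]
force: [0.3, 0.6, -0.1]
finger_gap: 36.7
grasp_force: 0.0
0.9 [[ 0.998  0.067  0.   ]
 [ 0.067 -0.998  0.001]
 [ 0.    -0.001 -1.   ]] 3.864355574898181
[ 104.9242237  -412.93213377  123.97800941]
[ 104.89328928 -412.8524095   220.97797172]
```

```bash
python3 -m inch '-1 .105 -.413 .06 0 0 0; -1 .105 -.413 .06 0 0 0; -1 .105 -.413 .06 0 0 0; -1 .105 -.413 .06 0 0 0; -1 .105 -.413 .06 0 0 0; -1 .105 -.413 .06 0 0 0; -1 .105 -.413 .06 0 0 0; -1 .105 -.413 .06 0 0 0; -1 .105 -.413 .06 0 0 0; -1 .105 -.413 .06 0 0 0; -1 .105 -.413 .06 0 0 0; -1 .105 -.413 .06 0 0 0' 20
python3 - <<'E'
from h import *
from scipy.spatial.transform import Rotation as R
s=sensors.read_state();M=R.from_rotvec(s["tcp_rot"]).as_matrix();print(s["time_s"],np.degrees(np.arctan2(M[1,0],M[0,0])),s["finger_gap"])
print(M.T@(np.array((478,172,23))-s["ee_pos"]))
p,d=crop("side",240,150,160,120,5,"pics/s1.png")
E
```

```text
time_s: 1.9
ee_pos: [478.5, 170.7, 182.7]
tcp_rot: [3.14, 0.104, -0.002]
force: [-0.3, 0.0, 0.2]
finger_gap: 0.6
grasp_force: 0.0
1.9 3.7878453716202345 0.588349327909983
[ -0.24889453  -1.33666773 159.7160042 ]
```

View pics/s1.png

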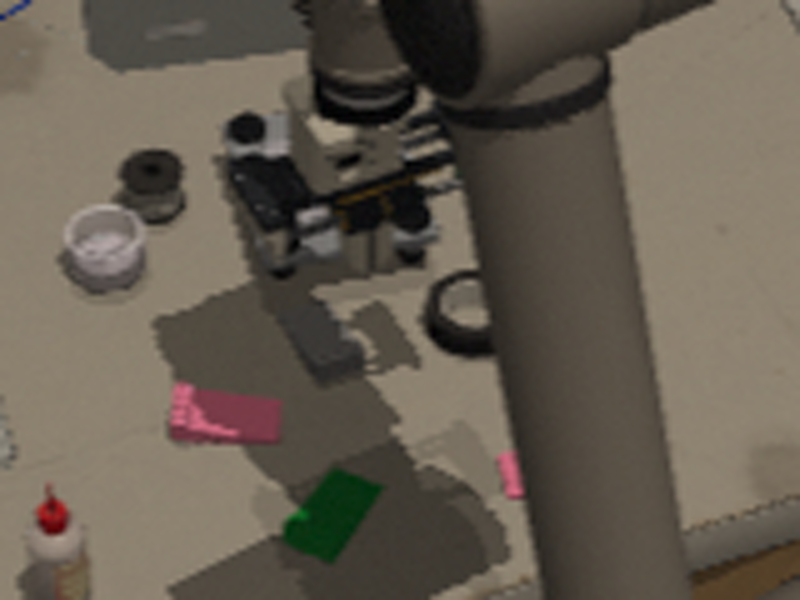

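The gripper is above and in front of the wedge at about (320,345), and the way down is clear of the green block at (335,515). Next I'll descend behind the heel.

```bash
python3 -m inch '-1 0 -.001 .04 0 0 0; -1 0 -.001 .08 0 0 0; -1 0 -.001 .12 0 0 0; -1 0 -.001 .145 0 0 0; -1 0 -.001 .16 0 0 0; -1 0 -.001 .16 0 0 0;-1 0 -.001 .16 0 0 0'
python3 -m inch '-1 .008 0 0 0 0 0; -1 .016 0 0 0 0 0; -1 .022 0 0 0 0 0; -1 .026 0 0 0 0 0;-1 .030 0 0 0 0 0;-1 .030 0 0 0 0 0'
python3 - <<'E'
from h import *
s=sensors.read_state();print(s["force"])
p,d=viewer.snapshot("top");cv2.imwrite("pics/t2.png",cv2.resize(p[128:228,265:365],(600,600),interpolation=cv2.INTER_CUBIC))
E
```

```text
time_s: 2.53
ee_pos: [478.4, 168.0, 23.6]
tcp_rot: [3.14, 0.095, -0.002]
force: [-0.3, 0.1, 1.4]
finger_gap: 0.3
grasp_force: 0.0
time_s: 3.03
ee_pos: [509.4, 171.7, 24.1]
tcp_rot: [-3.14, -0.099, -0.002]
force: [-0.2, 0.4, 0.6]
finger_gap: 0.4
grasp_force: 0.0
[-0.1679376   0.3583444   0.57649821]
```

View pics/t2.png

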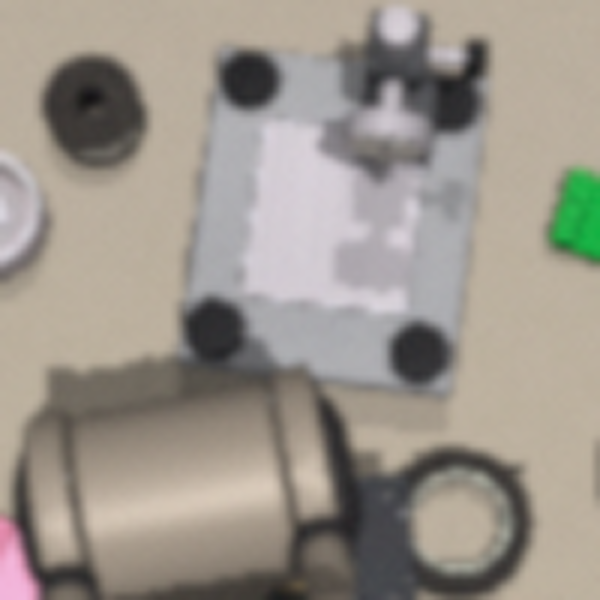

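```bash
python3 -m inch '-1 .001 -.0025 0 0 0 0; -1 .003 -.0025 0 0 0 0; -1 .006 -.0025 0 0 0 0; -1 .01 -.0025 0 0 0 0; -1 .014 -.0025 0 0 0 0; -1 .018 -.0025 0 0 0 0; -1 .022 -.0025 0 0 0 0; -1 .026 -.0025 0 0 0 0; -1 .03 -.0025 0 0 0 0; -1 .034 -.0025 0 0 0 0; -1 .038 -.0025 0 0 0 0; -1 .04 -.0025 0 0 0 0'
python3 - <<'E'
from h import *
s=sensors.read_state();print(s["ee_pos"],s["force"],s["tcp_rot"])
p,d=viewer.snapshot("side");x0,y0=270,170;cv2.imwrite("pics/s2.png",cv2.resize(p[170:240,270:360],(720,560),interpolation=cv2.INTER_CUBIC))
p,d=viewer.snapshot("top");cv2.imwrite("pics/t3.png",cv2.resize(p[158:228,265:365],(800,560),interpolation=cv2.INTER_CUBIC))
E
```

```text
time_s: 4.08
ee_pos: [548.7, 176.6, 23.7]
tcp_rot: [3.14, 0.098, 0.001]
force: [-0.4, -0.9, 0.9]
finger_gap: 0.9
grasp_force: 0.3
[548.7310057  176.64391411  23.70667108] [-0.38093959 -0.93310852  0.94940154] [3.14003973e+00 9.84238410e-02 8.60167440e-04]
```

View pics/s2.png

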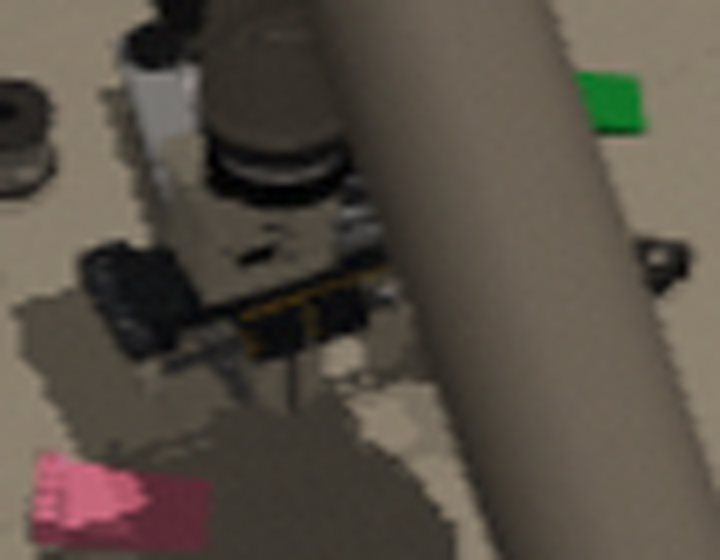

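The gripper hides the wedge. I'll push a bit more, then clear the view to check the wedge before the final approach.

```bash
python3 -m inch '-1 .003 0 0 0 0 0; -1 .006 0 0 0 0 0; -1 .009 0 0 0 0 0; -1 .012 0 0 0 0 0; -1 .014 0 0 0 0 0; -1 .015 0 0 0 0 0;-1 .015 0 0 0 0 0'
python3 -m inch '-1 -.02 0 0 0 0 0; -1 -.03 0 -.03 0 0 0; -1 -.03 .04 -.07 0 0 0; -1 -.03 .08 -.11 0 0 0; -1 -.03 .12 -.15 0 0 0; -1 -.03 .16 -.15 0 0 0; -1 -.03 .20 -.15 0 0 0; -1 -.03 .24 -.15 0 0 0; -1 -.03 .28 -.15 0 0 0;-1 -.03 .28 -.15 0 0 0;-1 -.03 .28 -.15 0 0 0'
python3 - <<'E'
from h import *
p,d=viewer.snapshot("top");cv2.imwrite("pics/t4.png",cv2.resize(p[158:228,265:365],(800,560),interpolation=cv2.INTER_CUBIC))
E
```

```text
time_s: 4.77
ee_pos: [563.3, 177.5, 23.7]
tcp_rot: [3.14, 0.098, 0.0]
force: [0.1, -0.6, -0.6]
finger_gap: 0.6
grasp_force: 0.0
time_s: 5.68
ee_pos: [551.0, -109.4, 174.2]
tcp_rot: [3.138, 0.09, 0.003]
force: [0.9, 0.6, 0.0]
finger_gap: 0.5
grasp_force: 0.0
```

View pics/t4.png

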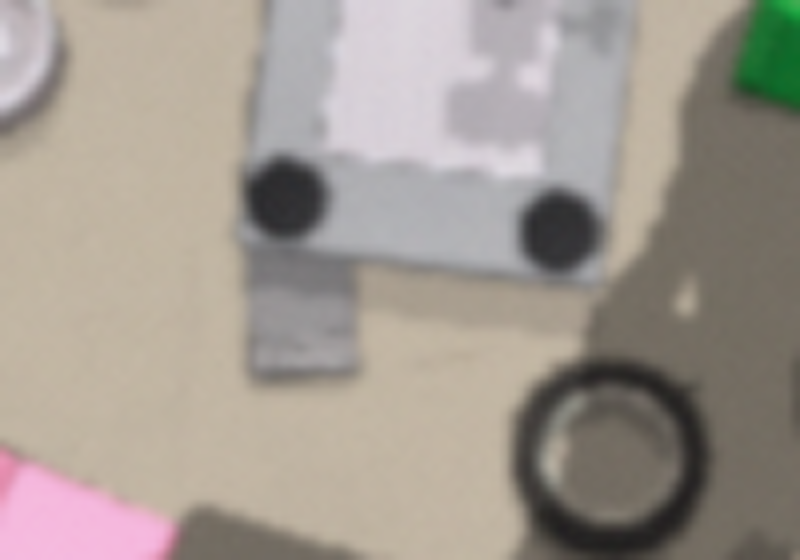

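The wedge has slid straight. Its rear bottom edge now runs (256,380)–(355,374) and the front-left cap is at (286,198), so the stand hasn't moved.

Run:
```python
from h import *
from scipy.spatial.transform import Rotation as R
f=lambda a,b,z:pix2w("top",265+(a+.5)/8-.5,158+(b+.5)/8-.5,z)
for a,b,z in((286,198,56),(560,230,56),(256,380,0),(355,374,0),(248,344,22),(357,344,22)):print(f(a,b,z).round(1))
s=sensors.read_state();M=R.from_rotvec(s["tcp_rot"]).as_matrix();print(s["ee_pos"],np.degrees(np.arctan2(M[1,0],M[0,0])))
for T in((535,175.5,173),(535,175.5,23.5)):print(M.T@(np.array(T)-s["ee_pos"]))
```

```text
[639.2 181.9  56. ]
[625.5  72.5  56. ]
[574.4 198.1   0. ]
[576.7 157.1   0. ]
[585.8 199.6  22. ]
[585.6 155.1  22. ]
[ 550.60639682 -106.60021867  173.81713746] 3.337549018206484
[   0.84293577 -282.5307948     0.63258069]
[   0.74640076 -282.6287404   150.13251744]
```

```bash
python3 -m inch '-1 0 -.04 0 0 0 0; -1 0 -.08 0 0 0 0; -1 0 -.12 0 0 0 0; -1 0 -.16 0 0 0 0; -1 0 -.2 0 0 0 0; -1 0 -.24 0 0 0 0; -1 -.01 -.283 .03 0 0 0; -1 -.015 -.283 .07 0 0 0; -1 -.015 -.283 .11 0 0 0; -1 -.015 -.283 .14 0 0 0; -1 -.015 -.283 .150 0 0 0; -1 -.015 -.283 .150 0 0 0'
python3 -m inch '-1 .0 0 0 0 0 0;-1 .0 0 0 0 0 0'
```

```text
time_s: 6.73
ee_pos: [515.4, 178.3, 21.3]
tcp_rot: [3.139, 0.1, -0.01]
force: [-1.2, -0.4, 1.3]
finger_gap: 0.8
grasp_force: 0.0
time_s: 6.9
ee_pos: [519.5, 178.2, 25.9]
tcp_rot: [-3.139, -0.099, -0.006]
force: [0.3, -0.2, -0.4]
finger_gap: 0.7
grasp_force: 0.0
```

```bash
python3 -m inch '-1 .008 .001 0 0 0 0;-1 .016 .001 0 0 0 0; -1 .024 .001 0 0 0 0; -1 .032 .001 0 0 0 0; -1 .036 .001 0 0 0 0; -1 .039 .001 0 0 0 0; -1 .039 .001 0 0 0 0; -1 .039 .001 0 0 0 0; -1 .039 .001 0 0 0 0'
python3 -m inch '-1 0 0 0 0 0 0;-1 0 0 0 0 0 0'
python3 -m inch '-1 0 0 0 0 0 0;-1 0 0 0 0 0 0'
```

```text
time_s: 7.65
ee_pos: [556.4, 179.2, 23.5]
tcp_rot: [3.14, 0.099, -0.001]
force: [-0.7, 0.1, 0.0]
finger_gap: 0.5
grasp_force: 0.0
time_s: 7.82
ee_pos: [556.6, 179.2, 23.7]
tcp_rot: [3.14, 0.099, -0.0]
force: [-0.7, 0.6, -0.2]
finger_gap: 0.2
grasp_force: 0.0
time_s: 7.98
ee_pos: [556.8, 179.2, 23.7]
tcp_rot: [3.14, 0.099, -0.0]
force: [1.2, 0.3, 0.1]
finger_gap: 0.3
grasp_force: 0.0
```

```bash
python3 -m inch '-1 .002 .0015 0 0 0 0;-1 .004 .0015 0 0 0 0; -1 .006 .0015 0 0 0 0; -1 .0075 .0015 0 0 0 0; -1 .009 .0015 0 0 0 0; -1 .0105 .0015 0 0 0 0; -1 .012 .0015 0 0 0 0; -1 .012 .0015 0 0 0 0; -1 .012 .0015 0 0 0 0'
python3 -m inch '-1 .0005 0 0 0 0 0;-1 .001 0 0 0 0 0;-1 .001 0 0 0 0 0'
python3 -m inch '-1 .0005 0 0 0 0 0;-1 .001 0 0 0 0 0;-1 .001 0 0 0 0 0'
```

```text
time_s: 8.73
ee_pos: [569.1, 178.4, 23.7]
tcp_rot: [3.14, 0.098, 0.0]
force: [-0.2, -0.0, 0.2]
finger_gap: 0.7
grasp_force: 0.0
time_s: 8.98
ee_pos: [570.0, 178.5, 23.7]
tcp_rot: [3.14, 0.099, 0.0]
force: [-0.9, 0.2, 0.2]
finger_gap: 0.3
grasp_force: 0.0
time_s: 9.23
ee_pos: [571.1, 178.6, 23.7]
tcp_rot: [3.14, 0.099, 0.0]
force: [0.2, -0.5, -0.0]
finger_gap: 0.2
grasp_force: 0.0
```

```bash
for i in 1; do python3 -m inch '-1 .0005 0 0 0 0 0;-1 .0007 0 0 0 0 0;-1 .0007 0 0 0 0 0'; done
python3 -m inch '-1 .0005 0 0 0 0 0;-1 .0007 0 0 0 0 0;-1 .0007 0 0 0 0 0'
python3 -m inch '-1 .0005 0 0 0 0 0;-1 .0007 0 0 0 0 0;-1 .0007 0 0 0 0 0'
```

```text
time_s: 9.48
ee_pos: [571.6, 178.6, 23.7]
tcp_rot: [3.14, 0.099, -0.0]
force: [-1.4, -0.2, 1.0]
finger_gap: 0.5
grasp_force: 0.5
time_s: 9.73
ee_pos: [572.0, 178.6, 23.7]
tcp_rot: [3.14, 0.099, -0.001]
force: [-2.5, -0.7, 1.0]
finger_gap: 0.5
grasp_force: 1.2
time_s: 9.98
ee_pos: [572.7, 178.7, 23.7]
tcp_rot: [3.14, 0.099, -0.001]
force: [-3.8, -0.4, 4.0]
finger_gap: 0.4
grasp_force: 2.1
```

```bash
python3 -m inch '-1 -.003 0 0 0 0 0; -1 -.012 0 0 0 0 0; -1 -.025 0 0 0 0 0; -1 -.025 0 -.03 0 0 0; -1 -.025 0 -.07 0 0 0; -1 -.025 .03 -.10 0 0 0; -1 -.025 .07 -.12 0 0 0; -1 -.025 .11 -.12 0 0 0; -1 -.025 .15 -.12 0 0 0;-1 -.025 .19 -.12 0 0 0; -1 -.025 .23 -.12 0 0 0; -1 -.025 .27 -.12 0 0 0'
python3 - <<'E'
from h import *
from scipy.spatial.transform import Rotation as R
p,d=viewer.snapshot("top");a=cv2.resize(p[158:228,270:340],(560,560),interpolation=cv2.INTER_CUBIC)
cv2.imwrite("pics/t5.png",a)
s=sensors.read_state();M=R.from_rotvec(s["tcp_rot"]).as_matrix();print(s["ee_pos"],np.degrees(np.arctan2(M[1,0],M[0,0])))
T=(639.3,182,95);print(M.T@(np.array(T)-s["ee_pos"]))
c=viewer.get_calibration("top");v,u=np.mgrid[140:228,265:365];z=d[140:228,265:365]
P=np.stack([(u-c["mtx"][0,2])*z/c["mtx"][0,0],(v-c["mtx"][1,2])*z/c["mtx"][0,0],z],-1)
W=((P-c["t"])@c["R"]).reshape(-1,3)
m=(W[:,0]>600)&(W[:,0]<770)&(W[:,2]>75)&(W[:,2]<250)&(W[:,1]<200)&(W[:,1]>20);print(m.sum(),W[m].min(0) if m.any() else 0,W[m].max(0))
m=(W[:,2]>42)&(W[:,2]<54)&(W[:,1]<230)&(W[:,1]>20)&(W[:,0]>610)&(W[:,0]<800)
A=np.c_[W[m][:,:2]-[700,120],np.ones(m.sum())];print("tilt",np.linalg.lstsq(A,W[m][:,2],rcond=None)[0])
E
```

```text
time_s: 10.98
ee_pos: [565.4, -94.5, 144.1]
tcp_rot: [3.139, 0.098, 0.003]
force: [0.7, -0.8, 0.1]
finger_gap: 0.6
grasp_force: 0.0
[ 566.1316029  -101.88893708  144.08267577] 3.345403810323598
[  89.44881922 -279.38563513   47.93983331]
177 [701.0467241   41.91214197  75.29324004] [762.64871478 109.92122172 197.14933427]
tilt [ 3.99239131e-03 -1.86582145e-03  4.84997220e+01]
```

View pics/t5.png

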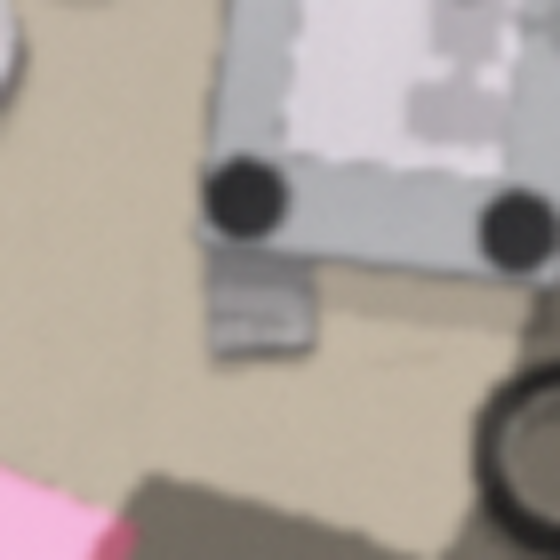

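The wedge's heel edge is at (212,358)–(315,353), about 9 mm further in, and the cap is still at its old place (246,197). The stand has neither slid nor tilted. Next is the press test.

```bash
python3 -m inch '-1 0 -.04 0 0 0 2; -1 0 -.08 0 0 0 4; -1 0 -.12 0 0 0 6; -1 0 -.16 0 0 0 8; -1 0 -.2 0 0 0 10; -1 .02 -.24 0 0 0 10; -1 .05 -.27 0 0 0 10; -1 .087 -.279 0 0 0 10; -1 .087 -.279 0 0 0 10; -1 .087 -.279 0 0 0 10; -1 .087 -.279 0 0 0 10;-1 .087 -.279 0 0 0 10'
python3 -m inch '-1 0 0 0 0 0 0;-1 0 0 0 0 0 0; -1 0 0 0 0 0 0;-1 0 0 0 0 0 0'
```

```text
time_s: 12.03
ee_pos: [633.6, 190.9, 143.7]
tcp_rot: [3.136, -0.177, -0.001]
force: [0.3, 0.2, 0.2]
finger_gap: 0.3
grasp_force: 0.0
time_s: 12.37
ee_pos: [634.3, 191.2, 144.2]
tcp_rot: [-3.137, 0.176, -0.001]
force: [-0.5, -0.4, -0.5]
finger_gap: 0.5
grasp_force: 0.0
```

```bash
python3 -m inch '-1 .005 .0085 .015 0 0 0; -1 .005 .0085 .03 0 0 0; -1 .005 .0085 .045 0 0 0; -1 .005 .0085 .056 0 0 0; -1 .005 .0085 .064 0 0 0; -1 .005 .0085 .066 0 0 0; -1 .005 .0085 .066 0 0 0; -1 .005 .0085 .066 0 0 0; -1 .005 .0085 .066 0 0 0'
python3 -m inch '-1 0 0 .001 0 0 0;-1 0 0 .002 0 0 0; -1 0 0 .003 0 0 0;-1 0 0 .003 0 0 0'
python3 -m inch '-1 0 0 .0005 0 0 0;-1 0 0 .001 0 0 0;-1 0 0 .001 0 0 0'
```

```text
time_s: 13.12
ee_pos: [638.9, 182.7, 78.7]
tcp_rot: [-3.136, 0.175, -0.003]
force: [-0.2, -0.3, 1.0]
finger_gap: 0.2
grasp_force: 0.0
time_s: 13.45
ee_pos: [638.3, 182.6, 74.6]
tcp_rot: [3.137, -0.175, -0.0]
force: [-0.4, -1.0, -0.5]
finger_gap: 0.4
grasp_force: 0.0
time_s: 13.7
ee_pos: [638.3, 182.5, 73.6]
tcp_rot: [3.137, -0.176, -0.0]
force: [0.7, -0.1, 0.1]
finger_gap: 0.3
grasp_force: 0.0
```

```bash
python3 -m inch '-1 0 0 .0003 0 0 0;-1 0 0 .0005 0 0 0;-1 0 0 .0005 0 0 0'
python3 -m inch '-1 0 0 .0003 0 0 0;-1 0 0 .0005 0 0 0;-1 0 0 .0005 0 0 0'
```

```text
time_s: 13.95
ee_pos: [638.4, 182.5, 73.1]
tcp_rot: [3.137, -0.176, -0.0]
force: [-1.2, -0.5, -0.8]
finger_gap: 0.4
grasp_force: 0.0
time_s: 14.2
ee_pos: [638.4, 182.6, 72.9]
tcp_rot: [3.137, -0.176, 0.0]
force: [-0.8, -0.6, 0.7]
finger_gap: 0.2
grasp_force: 0.8
```

```bash
python3 -m inch '-1 0 0 .0003 0 0 0;-1 0 0 .0005 0 0 0;-1 0 0 .0005 0 0 0'
python3 -m inch '-1 0 0 .0003 0 0 0;-1 0 0 .0005 0 0 0;-1 0 0 .0005 0 0 0'
```

```text
time_s: 14.45
ee_pos: [638.5, 182.6, 72.8]
tcp_rot: [-3.137, 0.175, -0.001]
force: [-1.1, 0.5, 4.6]
finger_gap: 0.5
grasp_force: 2.4
time_s: 14.7
ee_pos: [638.5, 182.6, 72.7]
tcp_rot: [-3.137, 0.175, -0.001]
force: [-2.3, 0.6, 6.7]
finger_gap: 0.2
grasp_force: 3.6
```

The foot is firm: force rises with no sinking. I'll press to about 10 N and hold.

```bash
python3 -m inch '-1 0 0 .0003 0 0 0;-1 0 0 .0006 0 0 0;-1 0 0 .0008 0 0 0;-1 0 0 .0008 0 0 0'
python3 -m inch '-1 0 0 .0000 0 0 0;-1 0 0 .0000 0 0 0;-1 0 0 .0000 0 0 0'
```

```text
time_s: 15.03
ee_pos: [638.5, 182.7, 72.6]
tcp_rot: [-3.137, 0.175, -0.002]
force: [-4.2, -1.0, 11.0]
finger_gap: 0.3
grasp_force: 5.6
time_s: 15.28
ee_pos: [638.5, 182.7, 72.6]
tcp_rot: [-3.137, 0.175, -0.002]
force: [-4.4, -1.3, 10.9]
finger_gap: 0.5
grasp_force: 5.6
```

```bash
python3 -m inch '-1 0 0 0 0 0 0;-1 0 0 0 0 0 0;-1 0 0 0 0 0 0;-1 0 0 0 0 0 0;-1 0 0 0 0 0 0;-1 0 0 0 0 0 0;-1 0 0 0 0 0 0;-1 0 0 0 0 0 0;-1 0 0 0 0 0 0;-1 0 0 0 0 0 0;-1 0 0 0 0 0 0;-1 0 0 0 0 0 0'
python3 -m inch '-1 0 0 -.001 0 0 0;-1 0 0 -.003 0 0 0;-1 0 0 -.01 0 0 0;-1 0 0 -.03 0 0 0;-1 0 0 -.06 0 0 0;-1 -.03 0 -.09 0 0 0;-1 -.07 .02 -.09 0 0 0;-1 -.09 .06 -.09 0 0 0;-1 -.09 .1 -.09 0 0 0;-1 -.09 .14 -.09 0 0 0;-1 -.09 .18 -.09 0 0 0;-1 -.09 .22 -.09 0 0 0'
python3 -m inch '-1 0 .04 0 0 0 0;-1 0 .06 0 0 0 0;-1 0 .06 0 0 0 0;-1 0 .06 0 0 0 0;-1 0 .06 0 0 0 0'
python3 - <<'E'
from h import *
p,d=viewer.snapshot("top");cv2.imwrite("pics/t6.png",cv2.resize(p[128:228,265:365],(600,600),interpolation=cv2.INTER_CUBIC))
c=viewer.get_calibration("top");v,u=np.mgrid[140:228,265:365];z=d[140:228,265:365]
P=np.stack([(u-c["mtx"][0,2])*z/c["mtx"][0,0],(v-c["mtx"][1,2])*z/c["mtx"][0,0],z],-1)
W=((P-c["t"])@c["R"]).reshape(-1,3)
m=(W[:,2]>42)&(W[:,2]<54)&(W[:,1]<230)&(W[:,1]>20)&(W[:,0]>610)&(W[:,0]<800)
A=np.c_[W[m][:,:2]-[700,120],np.ones(m.sum())];print("tilt",np.linalg.lstsq(A,W[m][:,2],rcond=None)[0])
E
```

```text
time_s: 16.28
ee_pos: [638.5, 182.7, 72.6]
tcp_rot: [-3.137, 0.175, -0.002]
force: [-4.6, -0.3, 11.6]
finger_gap: 1.0
grasp_force: 5.6
time_s: 17.28
ee_pos: [523.9, -27.7, 161.5]
tcp_rot: [3.136, -0.175, 0.002]
force: [0.5, -1.2, 0.2]
finger_gap: 0.8
grasp_force: 0.0
time_s: 17.7
ee_pos: [517.8, -85.1, 161.0]
tcp_rot: [-3.136, 0.176, -0.0]
force: [1.1, 0.2, 0.8]
finger_gap: 0.3
grasp_force: 0.0
tilt [ 2.53275664e-03 -2.95073912e-03  4.84378264e+01]
```

View pics/t6.png

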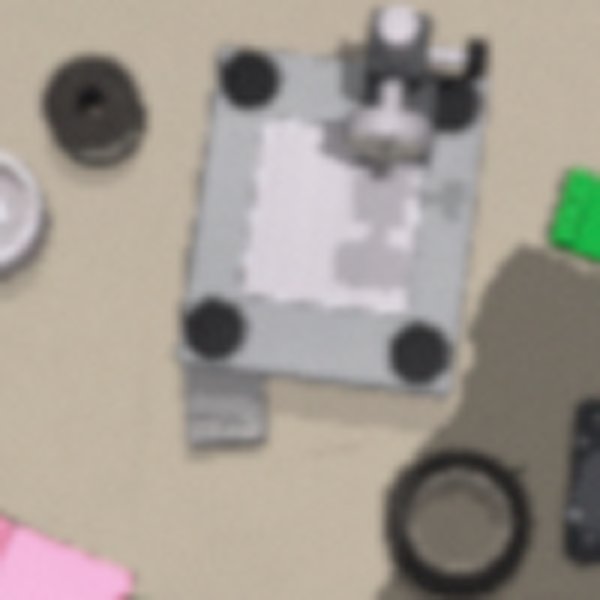

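The caps are unchanged at (214,328), (419,352) and (249,79). The wedge is still under the foot with its heel at (190,450)–(265,443), and the arm is clear.

```bash
python3 -c "
from rig import order;print(order.close_job())"
```

```text
the job is handed in; nothing more can be done
None
```

The wedge is under the front-left foot and the stand is still level and where it was. The cap took about 11 N for over a second without sinking, and I drew the arm clear and handed the job in at about 18 s of the 67 s.

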